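# Weigh a dark timber blank and sort it as dense or light

## Robot

A 7-joint arm with a two-finger parallel gripper is mounted at the origin on the work surface. World frame = base frame: x ahead of the robot, y to its left, z up, the work surface at z = 0. Lengths are in m, angles in rad, forces in N, time in s.
With the tool pointing down it reaches from about 0.425 to 0.925 m from the base axis. Payload 6.8 kg.
Tool frame: the origin (TCP) lies between the finger pads; the fingertips stand 11 mm ahead of it and the grasp point (between the pads) lies 8 mm behind it; z points along the fingers, y is the line along which they close (so a half turn about z gives the same grasp; the last joint's range is limited). The gripper opens to 85 mm and grips with 20 to 120 N. Pads are 22 mm wide; open, the fingers measure 114 mm over their backs; the gripper's body (76 mm by 85 mm) begins 54 mm behind the grasp point. The pads swing forward as they close: fully open they stand 13 mm farther back than shut.
Start: joints at [-1.281, 0.477, 0.022, 1.555, -0.011, 1.109, -0.083], TCP at [0.261, 0.622, 0.242] pointing down, gripper open.
Joint ranges: [-2.96, 2.96], [-0.34, 2.1], [-1.41, 1.46], [0.24, 2.44], [-1.37, 4.51], [0.17, 1.92], [-2.96, 2.96]. Speed limits (rad/s): [2.39, 2.39, 3.14, 3.14, 3.14, 3.14, 3.14].

## Interface

Orientations are given as a rotation vector (axis times angle).
In Python, from bench import r gives the robot as it stands.
- The arm moves only by the tool send_rows, never from a script. Its argument "deltas" is a list of rows, each an object of numbers: "dx", "dy", "dz": the shift along the world's x, y, z in mm; "rx", "ry", "rz": the turn, a rotation vector about the world's x, y, z in degrees. A call has 1 to 5 rows; each row is the pose to reach, as a shift and turn from the pose commanded when the call began; what a row does not reach only later rows make up. A row lasts 1/12 s, in which the tool goes at most 41.7 mm and 7.16 degrees, less where a joint would pass 70% of its speed; a pose out of reach is approached as far as the arm can. A call with a gripper value outside its range is refused whole. "jaw" is the finger opening in mm, from 0 to 85.4, set as the call begins (left out, the last holds). The fingers move at their own pace and stop on an object; "newtons" is the grip in N (left out, the last holds). Time passes only in rows, so rows that repeat a pose let the fingers close. It gives the time, the measured TCP pose, the force, the opening and the grip force at its end, in the units of the state.
- r.get_obs(): the state, without advancing time (a new reading comes with each control period).
- r.grab_frame(name): name is "side" or "top" or "wrist"; returns a dict with "frame" (420x560x3 uint8, blue, green, red), "z_map" (420x560 float32, m along the optical axis (not along the pixel's ray), 0 where there is no reading), "vertical_fov" (degrees; the focal length in pixels is half the picture's height over the tangent of half this angle, whatever the lens; pixels are square), "cx", "cy" (the principal point, pixels), "xyz" and "orientation" of the camera in the world. Camera axes: x right, y down, z forward; pixel columns grow to the right and rows downward; lengths in m; the calibration is good to about 2 mm. A picture is of the moment at which its call begins.
- r.hand_in(): hands the job in; it is judged then, once.
The state is a dict: "clock": time; "joints": joint angles; "qvel": joint speeds; "tau": joint torques, N m; "tcp_pos": TCP position; "orientation": TCP orientation; "contact_force": force on the tool from outside, world axes, zero at the start; "moment": the same for the moment, N m; "grip_width": finger opening in m; "gripper_force": force on a finger pad.
Only numpy, scipy, OpenCV 4.12 (cv2) and the standard library are available. Lean on these libraries where they do the work, as an engineer would, in place of code of your own. Each camera call takes 0.05 s, during which the arm holds its last target. There are 200 camera calls.

## Task

Gently set the dark, nearly black wood blank on the empty pan of the balance, let go and let the beam come to rest. If the blank outweighs the brass weight (its pan sinks), put it in the blue-lined tray; if it is lighter (its pan stays up), put it in the yellow-lined tray; if the beam hangs nearly level, either tray will do. Leave it lying flat in the tray, let go of.

Things in the scene. Friction and masses are not known exactly. Their poses are not given: they have to be found in the camera images.
- blank_center (a point): Nearly black wood block, 45 mm (its x) by 70 mm (its y) by 40 mm high (z), 60 to 140 g, lying flat on the bench. This point is its centre, 20 mm above its underside. A pale block, a red-brown block and a glue bottle nearby are not part of the job.
- weigh_pan_top (a point): Centre of the top face of the balance's empty pan: rimless level steel disc, 120 mm across. Starts at its upper stop, 100 mm above the bench; 81 = beam level; 62 = lower stop, reached by a blank 4 g or more over the 100 g brass weight fixed on the other pan. Yields to 1 N, settles in 1 s. Its y axis points along the beam; 130 mm along it stand a post, needle and scale plate, 190 mm high.
- dense_tray: Shallow open pale-wood tray with a blue lining, fixed to the bench, for blanks heavier than the brass weight. Outside 120 mm (x) by 110 mm (y), walls 14 mm high and 5 mm thick, inner floor 5 mm above the bench. Origin at the centre of its underside, z up.
- light_tray: The same tray with a yellow lining, for blanks lighter than the brass weight. Fixed; same sizes and origin. The two trays may change places.
Mind the look-alikes: they are no part of the job. What is shaped like the part that bears blank_center but purple or turquoise is not meant.

How it is judged:
By the outcome, as a careful person would: the job done as asked, in the order asked, and still so for the second after the job is handed in, with the robot touching nothing.
It also fails if it takes over 56 s, if anything falls off the work surface, if the arm or the gripper's body presses on something with over 40 N, if the wrist force passes 120 N, or if a joint passes its speed limit or range.

## Working session

There is one attempt and no reset: what is moved stays moved. The work goes in short steps, Python scripts to look and compute and a tool call to move; the robot and the scene stay as the last step left them, time stands still between calls to the robot, and variables do not carry over. Pictures are saved under pics/ and viewed, at most 10 in all, crops included, and the job is handed in when it is done.

Besides the shell and the picture viewer there is one more tool, called after "Call:" as name([rows], argument=value, ...), one row to a line, values as JSON. send_rows: Moves the arm, as the interface text tells. Its arguments: {"type":"object","properties":{"deltas":{"type":"array","items":{"type":"object","properties":{"dx":{"type":"number"},"dy":{"type":"number"},"dz":{"type":"number"},"rx":{"type":"number"},"ry":{"type":"number"},"rz":{"type":"number"}}}},"jaw":{"type":"number"},"newtons":{"type":"number"}},"required":["deltas"]}

```bash
mkdir -p pics; cat > h.py <<'E'
import numpy as np, cv2
from scipy.spatial.transform import Rotation as R
from bench import r
def grab(n):
    d=r.grab_frame(n); o=np.array(d["orientation"],float)
    d["Rm"]=R.from_rotvec(o).as_matrix() if o.size==3 else o.reshape(3,3)
    d["f"]=d["frame"].shape[0]/2/np.tan(np.radians(d["vertical_fov"])/2); return d
def rays(d,uv):
    uv=np.atleast_2d(np.asarray(uv,float))
    c=np.c_[(uv[:,0]-d["cx"])/d["f"],(uv[:,1]-d["cy"])/d["f"],np.ones(len(uv))]
    return c@d["Rm"].T
def plane(d,uv,z):
    v=rays(d,uv); p=np.array(d["xyz"]); return p+v*((z-p[2])/v[:,2])[:,None]
def cloud(d):
    h,w=d["z_map"].shape; u,v=np.meshgrid(np.arange(w),np.arange(h))
    P=rays(d,np.c_[u.ravel(),v.ravel()]).reshape(h,w,3)*d["z_map"][...,None]+np.array(d["xyz"])
    P[d["z_map"]<=0]=np.nan; return P
E
python3 - <<'E'
from h import *
for n in("top","side"):
    d=grab(n); cv2.imwrite(f"pics/{n}0.png",d["frame"]); print(n,d["xyz"],d["orientation"],d["vertical_fov"],d["cx"],d["cy"])
    np.savez(n+"0.npz",f=d["frame"],P=cloud(d))
print(r.get_obs())
E
```

```text
top [ 0.39380668 -0.09852321  0.91878677] [-2.1582182   2.13110567 -0.09774468] 50.774204369501746 282.1699102551291 213.56018615719424
side [0.44623258 0.57689654 0.57186691] [-0.08467458  2.76230715 -1.41619589] 54.66102764383456 280.37998214646547 212.00390326976628
{'clock': 0.1, 'joints': array([-1.28110103,  0.47770352,  0.02236023,  1.55633755, -0.01153326,
        1.10931512, -0.08306932]), 'qvel': array([-0.00041058, -0.00084609, -0.0013538 , -0.00123919, -0.00125118,
        0.00041667, -0.00023497]), 'tau': array([ 4.25245293e-03, -5.97763288e+01,  1.61370289e+00, -2.81956422e+01,
        1.28833667e-02,  4.99766786e-03,  2.33734039e-05]), 'tcp_pos': array([0.26129712, 0.6218164 , 0.24143894]), 'orientation': array([-6.20666964e-01, -3.07943813e+00,  2.54391279e-03]), 'contact_force': array([ 0.39048964, -1.45206679,  0.60453576]), 'moment': array([0.05214706, 0.00363306, 0.05343552]), 'gripper_force': 0.0, 'grip_width': 0.08536890746914523}
```

View pics/top0.png

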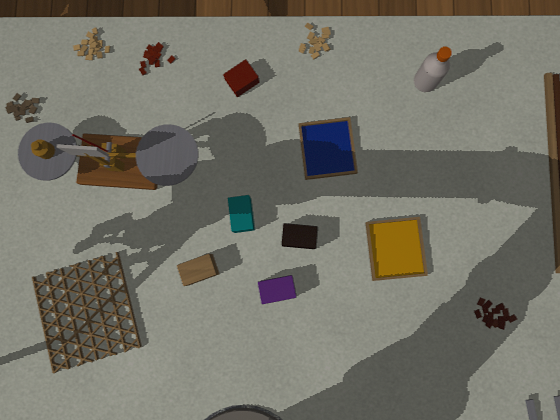

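View pics/side0.png

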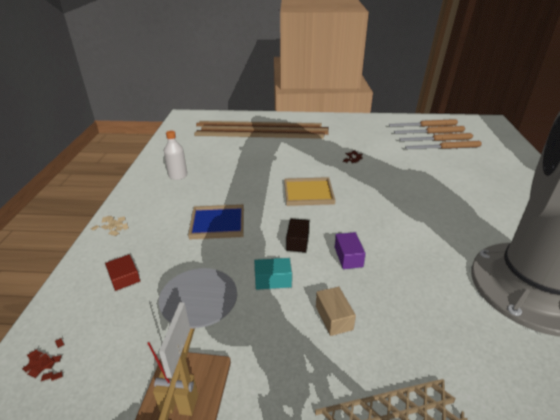

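The top view shows the black blank at about (299,236), the empty pan at (167,155), the blue tray at (328,148) and the yellow tray at (396,248). The brass pan is at (47,152). The side view agrees.

```bash
python3 - <<'E'
from h import *
D=np.load("top0.npz"); f=D["f"]; P=D["P"]; hsv=cv2.cvtColor(f,cv2.COLOR_BGR2HSV)
def rep(n,m,win):
    x0,y0,x1,y1=win; k=np.zeros(m.shape,bool); k[y0:y1,x0:x1]=m[y0:y1,x0:x1]
    c=max(cv2.findContours(k.astype(np.uint8),0,2)[0],key=cv2.contourArea)
    k=np.zeros(m.shape,np.uint8); cv2.drawContours(k,[c],-1,1,-1); k=k>0
    Q=P[k]; Q=Q[~np.isnan(Q[:,0])]; 
    (cx,cy),s,_=cv2.minAreaRect((Q[:,:2]*1000).astype(np.float32)); b=cv2.boxPoints(((cx,cy),s,_))
    e=b[1]-b[0]; e2=b[2]-b[1]; L=e if np.linalg.norm(e)>np.linalg.norm(e2) else e2
    print(n,"ctr",np.round([cx,cy],1),"size",np.round(s,1),"long yaw",np.degrees(np.arctan2(L[1],L[0])).round(1),"z med/5/95",np.round(np.percentile(Q[:,2],[50,5,95])*1000,1),len(Q))
z=P[...,2]
rep("blank",(z>.034)&(z<.046),(270,205,335,265))
rep("pan",(z>.09)&(z<.11),(134,115,202,190))
rep("blue",(hsv[...,0]>100)&(hsv[...,0]<130)&(hsv[...,1]>150),(290,110,365,185))
rep("yellow",(hsv[...,0]>15)&(hsv[...,0]<35)&(hsv[...,1]>150),(360,210,435,285))
rep("turq",(z>.034)&(z<.046),(215,185,262,240))
rep("purple",(z>.034)&(z<.046),(250,265,305,310))
k=(z>.03)&(z<.3); k[:,202:]=0;k[:110]=0;k[195:]=0
for lo,hi in((.105,.15),(.15,.25)):
    m=k&(z>lo)&(z<hi); Q=P[m]*1000; print(lo,Q.min(0).round(),Q.max(0).round(),len(Q))
rep("brasspan",(z>.05)&(z<.075),(10,115,80,190))
o=r.get_obs(); print(R.from_rotvec(o["orientation"]).as_matrix().round(3))
E
```

```text
blank ctr [ 457.6 -106.4] size [69.8 45.1] long yaw 85.4 z med/5/95 [39.1 36.5 41.8] 792
pan ctr [605.3 149.1] size [119.7 118.6] long yaw 51.5 z med/5/95 [ 99.4  97.  101.8] 3002
blue ctr [ 646.6 -163.2] size [108.6  97.6] long yaw 7.2 z med/5/95 [4.7 2.  7.3] 2269
yellow ctr [ 436.1 -303.5] size [110.4 101.7] long yaw 6.4 z med/5/95 [4.9 2.2 7.7] 2658
turq ctr [501.8  13.3] size [70.3 45.3] long yaw 7.9 z med/5/95 [39.  36.4 41.5] 772
purple ctr [350.9 -62.8] size [44.9 69.7] long yaw -78.2 z med/5/95 [39.  36.5 41.6] 820
0.105 [589. 243. 105.] [622. 313. 150.] 132
0.15 [589. 243. 151.] [621. 314. 192.] 393
brasspan ctr [620.8 405.4] size [120.9 118.7] long yaw 64.0 z med/5/95 [60.8 58.  88. ] 2536
[[-0.922  0.387 -0.001]
 [ 0.387  0.922 -0.002]
 [-0.    -0.002 -1.   ]]
```

Call:
send_rows([
  {"dx": 18,"dy": -35,"rz": -4},
  {"dx": 36,"dy": -70,"rz": -8},
  {"dx": 54,"dy": -106,"rz": -12},
  {"dx": 72,"dy": -142,"rz": -16},
  {"dx": 90,"dy": -178,"rz": -20},
], jaw=85)

```text
$.deltas[0]: bad value
```

Call:
send_rows([
  {"dx": 16,"dy": -36,"rz": -4},
  {"dx": 32,"dy": -72,"rz": -8},
  {"dx": 48,"dy": -108,"rz": -12},
  {"dx": 64,"dy": -144,"rz": -16},
  {"dx": 80,"dy": -180,"rz": -20},
])

```text
$.deltas[0]: bad value
```

Call:
send_rows([
  {"dx": 6,"dy": -39,"rz": -4},
  {"dx": 12,"dy": -78,"rz": -8},
  {"dx": 18,"dy": -117,"rz": -12},
  {"dx": 24,"dy": -156,"rz": -16},
  {"dx": 30,"dy": -195,"rz": -20},
])

```text
$.deltas[0]: bad value
```

Call:
send_rows([
  {"dx": -1,"dy": -36,"rz": -3,"dz": -15},
  {"dx": -2,"dy": -72,"rz": -6,"dz": -30},
  {"dx": -2,"dy": -108,"rz": -9,"dz": -45},
  {"dx": -3,"dy": -144,"rz": -12,"dz": -60},
  {"dx": -3,"dy": -175,"rz": -12,"dz": -80},
])

```text
$.deltas[0]: bad value
```

Probably all six fields are required.

Call:
send_rows([
  {"dx": 18,"dy": -35,"dz": 0,"rx": 0,"ry": 0,"rz": -4},
  {"dx": 36,"dy": -70,"dz": 0,"rx": 0,"ry": 0,"rz": -8},
  {"dx": 54,"dy": -106,"dz": 0,"rx": 0,"ry": 0,"rz": -12},
  {"dx": 72,"dy": -142,"dz": 0,"rx": 0,"ry": 0,"rz": -16},
  {"dx": 90,"dy": -178,"dz": 0,"rx": 0,"ry": 0,"rz": -20},
], jaw=85)

```text
clock: 0.52
tcp_pos: [0.3519, 0.4422, 0.2419]
orientation: [-1.151, -2.923, 0.001]
contact_force: [1.4, 0.5, 0.7]
grip_width: 0.085
gripper_force: 0.0
```

Call:
send_rows([
  {"dx": 16,"dy": -36,"dz": 0,"rx": 0,"ry": 0,"rz": -4},
  {"dx": 32,"dy": -72,"dz": 0,"rx": 0,"ry": 0,"rz": -8},
  {"dx": 48,"dy": -108,"dz": 0,"rx": 0,"ry": 0,"rz": -12},
  {"dx": 64,"dy": -144,"dz": 0,"rx": 0,"ry": 0,"rz": -16},
  {"dx": 80,"dy": -180,"dz": 0,"rx": 0,"ry": 0,"rz": -20},
])

```text
clock: 0.93
tcp_pos: [0.4317, 0.2623, 0.2422]
orientation: [-1.641, -2.679, 0.0]
contact_force: [0.8, -0.2, -0.1]
grip_width: 0.0848
gripper_force: 0.0
```

Call:
send_rows([
  {"dx": 6,"dy": -39,"dz": 0,"rx": 0,"ry": 0,"rz": -4},
  {"dx": 12,"dy": -78,"dz": 0,"rx": 0,"ry": 0,"rz": -8},
  {"dx": 18,"dy": -117,"dz": 0,"rx": 0,"ry": 0,"rz": -12},
  {"dx": 24,"dy": -156,"dz": 0,"rx": 0,"ry": 0,"rz": -16},
  {"dx": 30,"dy": -195,"dz": 0,"rx": 0,"ry": 0,"rz": -20},
])

```text
clock: 1.35
tcp_pos: [0.4611, 0.0674, 0.2423]
orientation: [-2.081, -2.353, -0.0]
contact_force: [0.0, -1.0, 0.1]
grip_width: 0.085
gripper_force: 0.0
```

Call:
send_rows([
  {"dx": -1,"dy": -36,"dz": -15,"rx": 0,"ry": 0,"rz": -3},
  {"dx": -2,"dy": -72,"dz": -30,"rx": 0,"ry": 0,"rz": -6},
  {"dx": -2,"dy": -108,"dz": -45,"rx": 0,"ry": 0,"rz": -9},
  {"dx": -3,"dy": -144,"dz": -60,"rx": 0,"ry": 0,"rz": -12},
  {"dx": -3,"dy": -175,"dz": -80,"rx": 0,"ry": 0,"rz": -12},
])

```text
clock: 1.77
tcp_pos: [0.4584, -0.1081, 0.1623]
orientation: [2.315, 2.121, 0.002]
contact_force: [1.4, 0.6, 0.4]
grip_width: 0.0851
gripper_force: 0.0
```

```bash
cat > near.py <<'E'
from h import *
o=r.get_obs(); M=R.from_rotvec(o["orientation"]).as_matrix(); print(o["clock"],(o["tcp_pos"]*1000).round(1),"toolyaw",np.degrees(np.arctan2(M[1,1],M[0,1])).round(1),"tilt",M[:,2].round(4))
import sys
d=grab("wrist"); cv2.imwrite(f"pics/{sys.argv[1]}.png",d["frame"])
P=cloud(d); z=P[...,2]; lo,hi=float(sys.argv[2]),float(sys.argv[3])
m=((z>lo)&(z<hi)&(d["frame"].max(2)<int(sys.argv[4]))).astype(np.uint8)
for c in cv2.findContours(m,0,2)[0]:
    if cv2.contourArea(c)<300: continue
    k=np.zeros_like(m); cv2.drawContours(k,[c],-1,1,-1); Q=P[(k>0)&(m>0)]
    q=cv2.minAreaRect((Q[:,:2]*1000).astype(np.float32)); print(np.round(q[0],1),np.round(q[1],1),round(q[2],1),"z",np.median(Q[:,2]).round(4),len(Q), cv2.boundingRect(c))
E
python3 near.py w1 0.032 0.048 70
```

```text
1.7667 [ 458.4 -108.1  162.3] toolyaw -5.0 tilt [ 1.7e-03 -3.0e-04 -1.0e+00]
[ 458.8 -104.7] [69.6 44.3] 85.5 z 0.0394 5165 (248, 153, 61, 89)
```

Call:
send_rows([
  {"dx": 0,"dy": 3,"dz": -35,"rx": 0,"ry": 0,"rz": 0.4},
  {"dx": 0,"dy": 3,"dz": -70,"rx": 0,"ry": 0,"rz": 0.4},
  {"dx": 0,"dy": 3,"dz": -103,"rx": 0,"ry": 0,"rz": 0.4},
  {"dx": 0,"dy": 3,"dz": -130,"rx": 0,"ry": 0,"rz": 0.4},
  {"dx": 0,"dy": 3,"dz": -144,"rx": 0,"ry": 0,"rz": 0.4},
])

```text
clock: 2.23
tcp_pos: [0.4565, -0.1021, 0.0153]
orientation: [-2.302, -2.133, 0.005]
contact_force: [0.3, -0.3, 0.6]
grip_width: 0.0852
gripper_force: 0.0
```

Call:
send_rows([
  {"dx": 0,"dy": 0,"dz": 0,"rx": 0,"ry": 0,"rz": 0},
  {"dx": 0,"dy": 0,"dz": 0,"rx": 0,"ry": 0,"rz": 0},
  {"dx": 0,"dy": 0,"dz": 0,"rx": 0,"ry": 0,"rz": 0},
  {"dx": 0,"dy": 0,"dz": 0,"rx": 0,"ry": 0,"rz": 0},
  {"dx": 0,"dy": 0,"dz": 0,"rx": 0,"ry": 0,"rz": 0},
], jaw=30, newtons=30)

```text
clock: 2.65
tcp_pos: [0.4595, -0.1027, 0.0195]
orientation: [2.303, 2.134, 0.003]
contact_force: [0.4, -0.5, 4.8]
grip_width: 0.0443
gripper_force: 32.4
```

Call:
send_rows([
  {"dx": 0,"dy": 0,"dz": 0,"rx": 0,"ry": 0,"rz": 0},
  {"dx": 0,"dy": 0,"dz": 0,"rx": 0,"ry": 0,"rz": 0},
  {"dx": 0,"dy": 0,"dz": 0,"rx": 0,"ry": 0,"rz": 0},
  {"dx": 0,"dy": 0,"dz": 0,"rx": 0,"ry": 0,"rz": 0},
])

```text
clock: 2.98
tcp_pos: [0.4595, -0.1027, 0.0195]
orientation: [2.304, 2.134, 0.003]
contact_force: [0.3, -0.2, 7.3]
grip_width: 0.0445
gripper_force: 32.7
```

Call:
send_rows([
  {"dx": 0,"dy": 0,"dz": 5,"rx": 0,"ry": 0,"rz": 0},
  {"dx": 0,"dy": 0,"dz": 25,"rx": 0,"ry": 0,"rz": 0},
  {"dx": 0,"dy": 0,"dz": 60,"rx": 0,"ry": 0,"rz": 0},
  {"dx": 0,"dy": 0,"dz": 100,"rx": 0,"ry": 0,"rz": 0},
  {"dx": 0,"dy": 0,"dz": 130,"rx": 0,"ry": 0,"rz": 0},
])

```text
clock: 3.4
tcp_pos: [0.4583, -0.1031, 0.1508]
orientation: [2.305, 2.133, 0.001]
contact_force: [1.1, 0.7, -1.3]
grip_width: 0.045
gripper_force: 31.7
```

Call:
send_rows([
  {"dx": 10,"dy": 18,"dz": 10,"rx": 0,"ry": 0,"rz": 0},
  {"dx": 26,"dy": 46,"dz": 20,"rx": 0,"ry": 0,"rz": 0},
  {"dx": 43,"dy": 76,"dz": 20,"rx": 0,"ry": 0,"rz": 0},
  {"dx": 60,"dy": 106,"dz": 20,"rx": 0,"ry": 0,"rz": 0},
  {"dx": 76,"dy": 134,"dz": 20,"rx": 0,"ry": 0,"rz": 0},
])

```text
clock: 3.82
tcp_pos: [0.535, 0.0334, 0.1692]
orientation: [-2.304, -2.135, -0.002]
contact_force: [0.8, -0.8, -1.5]
grip_width: 0.0446
gripper_force: 31.7
```

Call:
send_rows([
  {"dx": 17,"dy": 30,"dz": 0,"rx": 0,"ry": 0,"rz": 0},
  {"dx": 33,"dy": 60,"dz": 0,"rx": 0,"ry": 0,"rz": 0},
  {"dx": 50,"dy": 87,"dz": 0,"rx": 0,"ry": 0,"rz": 0},
  {"dx": 64,"dy": 108,"dz": 0,"rx": 0,"ry": 0,"rz": 0},
  {"dx": 70,"dy": 118,"dz": 0,"rx": 0,"ry": 0,"rz": 0},
])

```text
clock: 4.23
tcp_pos: [0.6054, 0.1537, 0.1685]
orientation: [-2.3, -2.14, -0.002]
contact_force: [0.9, 1.0, -1.4]
grip_width: 0.0444
gripper_force: 31.7
```

```bash
python3 near.py w2 0.08 0.115 256; python3 - <<'E'
from h import *
d=grab("side"); a=cv2.imread("pics/w2.png"); cv2.imwrite("pics/c2.png",cv2.resize(np.hstack([a,d["frame"]]),(800,300)))
E
```

```text
4.2333 [605.4 153.7 168.5] toolyaw -4.1 tilt [ 9.0e-04  1.3e-03 -1.0e+00]
[608.2 174.4] [104.5 120. ] 85.2 z 0.0998 14857 (183, 107, 195, 172)
```

View pics/c2.png

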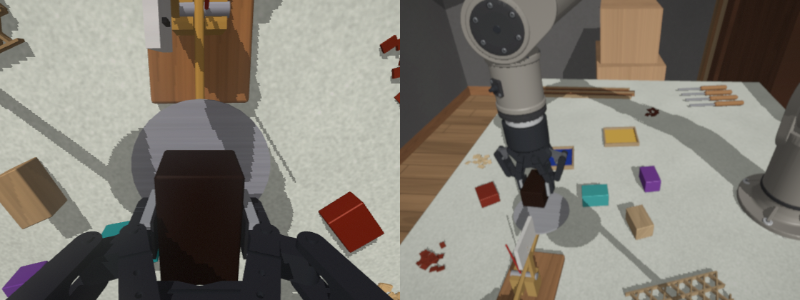

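The blank is held level above the empty pan, clear of the post and needle. I'm lowering it slowly.

Call:
send_rows([
  {"dx": 1,"dy": -3,"dz": -10,"rx": 0,"ry": 0,"rz": 0},
  {"dx": 1,"dy": -3,"dz": -20,"rx": 0,"ry": 0,"rz": 0},
  {"dx": 1,"dy": -3,"dz": -30,"rx": 0,"ry": 0,"rz": 0},
  {"dx": 1,"dy": -3,"dz": -38,"rx": 0,"ry": 0,"rz": 0},
  {"dx": 1,"dy": -3,"dz": -44,"rx": 0,"ry": 0,"rz": 0},
])

```text
clock: 4.75
tcp_pos: [0.6044, 0.1451, 0.1227]
orientation: [-2.306, -2.132, 0.003]
contact_force: [-0.6, 0.4, -1.2]
grip_width: 0.0446
gripper_force: 31.7
```

Call:
send_rows([
  {"dx": 0,"dy": 0,"dz": -1,"rx": 0,"ry": 0,"rz": 0},
  {"dx": 0,"dy": 0,"dz": -2,"rx": 0,"ry": 0,"rz": 0},
  {"dx": 0,"dy": 0,"dz": -3,"rx": 0,"ry": 0,"rz": 0},
  {"dx": 0,"dy": 0,"dz": -4,"rx": 0,"ry": 0,"rz": 0},
  {"dx": 0,"dy": 0,"dz": -4,"rx": 0,"ry": 0,"rz": 0},
])

```text
clock: 5.17
tcp_pos: [0.6057, 0.1464, 0.1205]
orientation: [2.305, 2.135, 0.001]
contact_force: [0.4, -0.5, -0.6]
grip_width: 0.0447
gripper_force: 31.7
```

```bash
cat > pan.py <<'E'
from h import *
d=grab("top"); P=cloud(d); 
Q=P[115:190,134:202].reshape(-1,3)*1000; Q=Q[~np.isnan(Q[:,0])]; Q=Q[(np.hypot(Q[:,0]-605,Q[:,1]-149)<58)]
h,e=np.histogram(Q[:,2],np.arange(50,170,5)); print([(int(a),int(b)) for a,b in zip(e,h) if b>20])
B=P[115:190,10:80].reshape(-1,3)*1000; B=B[np.hypot(B[:,0]-620,B[:,1]-405)<58]; print("brass pan",np.nanmedian(B[:,2]))
o=r.get_obs(); print(o["clock"],(o["tcp_pos"]*1000).round(1),o["contact_force"].round(1))
E
python3 pan.py
```

```text
[(95, 584), (100, 364), (105, 22), (110, 30), (115, 31), (120, 36), (125, 36), (130, 39), (135, 271), (140, 236), (155, 31), (160, 78)]
brass pan -0.27940141581184186
5.2167 [605.7 146.4 120.6] [-0.7 -0.4 -1.7]
```

Call:
send_rows([
  {"dx": 0,"dy": 2,"dz": 1,"rx": 0,"ry": 0,"rz": 0},
  {"dx": 0,"dy": 4,"dz": 1,"rx": 0,"ry": 0,"rz": 0},
  {"dx": 0,"dy": 4,"dz": 0,"rx": 0,"ry": 0,"rz": 0},
  {"dx": 0,"dy": 4,"dz": -1,"rx": 0,"ry": 0,"rz": 0},
  {"dx": 0,"dy": 4,"dz": -1.5,"rx": 0,"ry": 0,"rz": 0},
])

```text
clock: 5.63
tcp_pos: [0.6056, 0.1506, 0.1188]
orientation: [2.305, 2.135, 0.001]
contact_force: [-0.1, 0.6, 0.4]
grip_width: 0.0448
gripper_force: 31.8
```

Call:
send_rows([
  {"dx": 0,"dy": 0,"dz": -0.5,"rx": 0,"ry": 0,"rz": 0},
  {"dx": 0,"dy": 0,"dz": -0.5,"rx": 0,"ry": 0,"rz": 0},
  {"dx": 0,"dy": 0,"dz": -0.5,"rx": 0,"ry": 0,"rz": 0},
])

```text
clock: 5.88
tcp_pos: [0.6055, 0.1503, 0.1183]
orientation: [-2.305, -2.135, -0.0]
contact_force: [-0.2, 1.2, -0.1]
grip_width: 0.0449
gripper_force: 31.8
```

```bash
python3 pan.py
```

```text
[(90, 26), (95, 941), (100, 69), (105, 29), (110, 26), (115, 30), (120, 42), (125, 34), (130, 49), (135, 458), (140, 28), (150, 21), (155, 47), (160, 80)]
brass pan -0.10085077513605212
5.9333 [605.5 150.3 118.3] [ 1.  -0.1  0. ]
```

Call:
send_rows([
  {"dx": 0,"dy": 0,"dz": 0,"rx": 0,"ry": 0,"rz": 0},
  {"dx": 0,"dy": 0,"dz": 0,"rx": 0,"ry": 0,"rz": 0},
  {"dx": 0,"dy": 0,"dz": 0,"rx": 0,"ry": 0,"rz": 0},
  {"dx": 0,"dy": 0,"dz": 0,"rx": 0,"ry": 0,"rz": 0},
  {"dx": 0,"dy": 0,"dz": 0,"rx": 0,"ry": 0,"rz": 0},
], jaw=75)

```text
clock: 6.35
tcp_pos: [0.6055, 0.1502, 0.1183]
orientation: [2.305, 2.135, -0.0]
contact_force: [0.1, -1.4, -0.4]
grip_width: 0.0754
gripper_force: 0.0
```

Call:
send_rows([
  {"dx": 0,"dy": 0,"dz": 10,"rx": 0,"ry": 0,"rz": 0},
  {"dx": 0,"dy": 0,"dz": 25,"rx": 0,"ry": 0,"rz": 0},
  {"dx": 0,"dy": 0,"dz": 45,"rx": 0,"ry": 0,"rz": 0},
  {"dx": 0,"dy": 0,"dz": 65,"rx": 0,"ry": 0,"rz": 0},
  {"dx": 0,"dy": 0,"dz": 80,"rx": 0,"ry": 0,"rz": 0},
])

```text
clock: 6.77
tcp_pos: [0.6061, 0.1502, 0.2008]
orientation: [2.305, 2.134, 0.003]
contact_force: [-0.3, 1.0, -0.4]
grip_width: 0.0748
gripper_force: 0.0
```

Call:
send_rows([
  {"dx": 0,"dy": 0,"dz": 0,"rx": 0,"ry": 0,"rz": 0},
  {"dx": 0,"dy": 0,"dz": 0,"rx": 0,"ry": 0,"rz": 0},
  {"dx": 0,"dy": 0,"dz": 0,"rx": 0,"ry": 0,"rz": 0},
  {"dx": 0,"dy": 0,"dz": 0,"rx": 0,"ry": 0,"rz": 0},
  {"dx": 0,"dy": 0,"dz": 0,"rx": 0,"ry": 0,"rz": 0},
])

```text
clock: 7.18
tcp_pos: [0.6048, 0.1502, 0.1973]
orientation: [-2.304, -2.134, 0.003]
contact_force: [0.3, 0.3, 0.0]
grip_width: 0.075
gripper_force: 0.0
```

Call:
send_rows([
  {"dx": 0,"dy": 0,"dz": 0,"rx": 0,"ry": 0,"rz": 0},
  {"dx": 0,"dy": 0,"dz": 0,"rx": 0,"ry": 0,"rz": 0},
  {"dx": 0,"dy": 0,"dz": 0,"rx": 0,"ry": 0,"rz": 0},
  {"dx": 0,"dy": 0,"dz": 0,"rx": 0,"ry": 0,"rz": 0},
  {"dx": 0,"dy": 0,"dz": 0,"rx": 0,"ry": 0,"rz": 0},
])

```text
clock: 7.6
tcp_pos: [0.6055, 0.1503, 0.1982]
orientation: [2.305, 2.135, -0.0]
contact_force: [-0.5, -0.4, 0.2]
grip_width: 0.0752
gripper_force: 0.0
```

Call:
send_rows([
  {"dx": 0,"dy": 0,"dz": 0,"rx": 0,"ry": 0,"rz": 0},
  {"dx": 0,"dy": 0,"dz": 0,"rx": 0,"ry": 0,"rz": 0},
  {"dx": 0,"dy": 0,"dz": 0,"rx": 0,"ry": 0,"rz": 0},
  {"dx": 0,"dy": 0,"dz": 0,"rx": 0,"ry": 0,"rz": 0},
  {"dx": 0,"dy": 0,"dz": 0,"rx": 0,"ry": 0,"rz": 0},
])

```text
clock: 8.02
tcp_pos: [0.6055, 0.1503, 0.1983]
orientation: [-2.305, -2.135, -0.0]
contact_force: [-0.4, 0.2, 0.8]
grip_width: 0.0751
gripper_force: 0.0
```

```bash
python3 near.py w3 0.05 0.16 60; python3 - <<'E'
from h import *
import time
d=grab("wrist"); s=grab("side"); cv2.imwrite("pics/c3.png",cv2.resize(np.hstack([d["frame"],s["frame"]]),(800,300)))
for n,D in(("w",d),("s",s)):
    Q=cloud(D).reshape(-1,3)*1000; Q=Q[np.hypot(Q[:,0]-605,Q[:,1]-149)<57]; h,e=np.histogram(Q[:,2],np.arange(50,150,4)); print(n,[(int(a),int(b)) for a,b in zip(e,h) if b>40])
E
```

```text
8.0167 [605.5 150.3 198.3] toolyaw -4.4 tilt [ 0.  0. -1.]
[604.7 137.7] [91.6 53.3] 85.5 z 0.1008 6763 (245, 159, 68, 105)
w [(58, 8137), (62, 604), (66, 61), (70, 65), (74, 70), (78, 67), (82, 61), (86, 75), (90, 104), (94, 78), (98, 5745), (102, 291)]
s [(58, 609), (62, 763), (66, 53), (70, 68), (74, 58), (78, 67), (82, 59), (86, 69), (90, 64), (94, 67), (98, 488), (102, 478)]
```

View pics/c3.png

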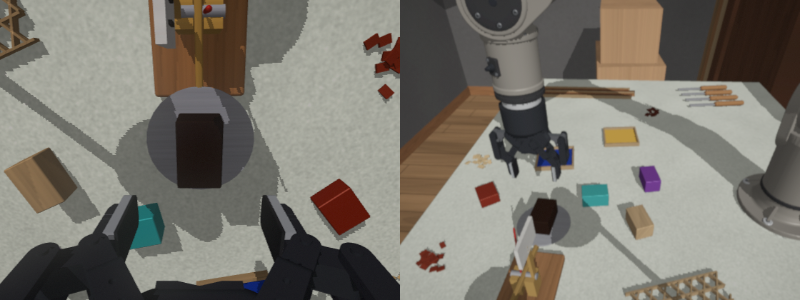

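The pan has sunk to its lower stop: pan at about 62 mm, block top at about 101 mm. The blank is heavier, so it goes in the blue tray. I'll locate the blank for the regrasp.

```bash
python3 near.py w4 0.097 0.107 60; python3 - <<'E'
from h import *
d=grab("top"); P=cloud(d); f=d["frame"]; hsv=cv2.cvtColor(f,cv2.COLOR_BGR2HSV)
z=P[...,2]; Q=P[(z>.009)&(z<.019)]*1000; Q=Q[(abs(Q[:,0]-646)<75)&(abs(Q[:,1]+163)<75)]
print(len(Q)); 
q=cv2.minAreaRect(Q[:,:2].astype(np.float32)); print(q)
E
```

```text
8.1667 [605.5 150.3 198.3] toolyaw -4.4 tilt [ 0.  0. -1.]
[605.4 148.6] [69.5 45.1] 85.4 z 0.1009 6058 (245, 168, 68, 95)
566
((645.197021484375, -163.9036865234375), (121.32682037353516, 110.44608306884766), 7.360987186431885)
```

Call:
send_rows([
  {"dx": 0,"dy": -1,"dz": -25,"rx": 0,"ry": 0,"rz": 0},
  {"dx": 0,"dy": -1,"dz": -55,"rx": 0,"ry": 0,"rz": 0},
  {"dx": 0,"dy": -1,"dz": -85,"rx": 0,"ry": 0,"rz": 0},
  {"dx": 0,"dy": -1,"dz": -107,"rx": 0,"ry": 0,"rz": 0},
  {"dx": 0,"dy": -1,"dz": -115,"rx": 0,"ry": 0,"rz": 0},
])

```text
clock: 8.68
tcp_pos: [0.6033, 0.149, 0.0799]
orientation: [-2.303, -2.134, 0.008]
contact_force: [-0.1, -0.2, 0.4]
grip_width: 0.0748
gripper_force: 0.0
```

Call:
send_rows([
  {"dx": 0,"dy": 0,"dz": 0,"rx": 0,"ry": 0,"rz": 0},
  {"dx": 0,"dy": 0,"dz": 0,"rx": 0,"ry": 0,"rz": 0},
])

```text
clock: 8.85
tcp_pos: [0.606, 0.1492, 0.0839]
orientation: [2.305, 2.134, 0.001]
contact_force: [0.1, -0.8, 0.1]
grip_width: 0.075
gripper_force: 0.0
```

Call:
send_rows([
  {"dx": 0,"dy": 0,"dz": 0,"rx": 0,"ry": 0,"rz": 0},
  {"dx": 0,"dy": 0,"dz": 0,"rx": 0,"ry": 0,"rz": 0},
  {"dx": 0,"dy": 0,"dz": 0,"rx": 0,"ry": 0,"rz": 0},
  {"dx": 0,"dy": 0,"dz": 0,"rx": 0,"ry": 0,"rz": 0},
  {"dx": 0,"dy": 0,"dz": 0,"rx": 0,"ry": 0,"rz": 0},
], jaw=30, newtons=30)

```text
clock: 9.27
tcp_pos: [0.6065, 0.1496, 0.0849]
orientation: [2.304, 2.134, 0.004]
contact_force: [-1.1, -0.2, 7.2]
grip_width: 0.0443
gripper_force: 37.7
```

Call:
send_rows([
  {"dx": 0,"dy": 0,"dz": 0,"rx": 0,"ry": 0,"rz": 0},
  {"dx": 0,"dy": 0,"dz": 2,"rx": 0,"ry": 0,"rz": 0},
  {"dx": 0,"dy": 0,"dz": 10,"rx": 0,"ry": 0,"rz": 0},
  {"dx": 0,"dy": 0,"dz": 25,"rx": 0,"ry": 0,"rz": 0},
  {"dx": 0,"dy": 0,"dz": 50,"rx": 0,"ry": 0,"rz": 0},
])

```text
clock: 9.68
tcp_pos: [0.6036, 0.149, 0.1321]
orientation: [-2.303, -2.134, 0.007]
contact_force: [0.6, 0.2, -2.1]
grip_width: 0.0443
gripper_force: 36.9
```

Call:
send_rows([
  {"dx": 0,"dy": 0,"dz": 20,"rx": 0,"ry": 0,"rz": 0},
  {"dx": 2,"dy": -10,"dz": 38,"rx": 0,"ry": 0,"rz": 0},
  {"dx": 6,"dy": -40,"dz": 44,"rx": 0,"ry": 0,"rz": 1},
  {"dx": 11,"dy": -75,"dz": 44,"rx": 0,"ry": 0,"rz": 3},
  {"dx": 16,"dy": -110,"dz": 44,"rx": 0,"ry": 0,"rz": 5},
])

```text
clock: 10.1
tcp_pos: [0.6217, 0.0391, 0.1785]
orientation: [2.205, 2.237, 0.002]
contact_force: [0.9, 0.1, -1.0]
grip_width: 0.0444
gripper_force: 36.9
```

Call:
send_rows([
  {"dx": 5,"dy": -35,"dz": 0,"rx": 0,"ry": 0,"rz": 2},
  {"dx": 10,"dy": -70,"dz": 0,"rx": 0,"ry": 0,"rz": 4},
  {"dx": 15,"dy": -105,"dz": -10,"rx": 0,"ry": 0,"rz": 5},
  {"dx": 20,"dy": -140,"dz": -20,"rx": 0,"ry": 0,"rz": 6},
  {"dx": 23,"dy": -170,"dz": -40,"rx": 0,"ry": 0,"rz": 6.8},
])

```text
clock: 10.52
tcp_pos: [0.6458, -0.1339, 0.1394]
orientation: [2.071, 2.357, 0.003]
contact_force: [0.9, -0.0, -0.8]
grip_width: 0.0441
gripper_force: 36.9
```

Call:
send_rows([
  {"dx": 0,"dy": -18,"dz": -15,"rx": 0,"ry": 0,"rz": 0},
  {"dx": 0,"dy": -28,"dz": -30,"rx": 0,"ry": 0,"rz": 0},
  {"dx": 0,"dy": -31,"dz": -45,"rx": 0,"ry": 0,"rz": 0},
  {"dx": 0,"dy": -31,"dz": -50,"rx": 0,"ry": 0,"rz": 0},
  {"dx": 0,"dy": -31,"dz": -50,"rx": 0,"ry": 0,"rz": 0},
])

```text
clock: 10.93
tcp_pos: [0.6437, -0.1591, 0.0854]
orientation: [-2.069, -2.36, 0.001]
contact_force: [-0.3, 0.4, -0.9]
grip_width: 0.0444
gripper_force: 36.8
```

```bash
python3 near.py w5 0.3 0.4 5; python3 - <<'E'
from h import *
s=grab("side"); d=cv2.imread("pics/w5.png"); cv2.imwrite("pics/c5.png",cv2.resize(np.hstack([d,s["frame"]]),(800,300)))
E
```

```text
10.9333 [ 643.7 -159.1   85.4] toolyaw 7.5 tilt [-0.0032  0.0019 -1.    ]
```

View pics/c5.png

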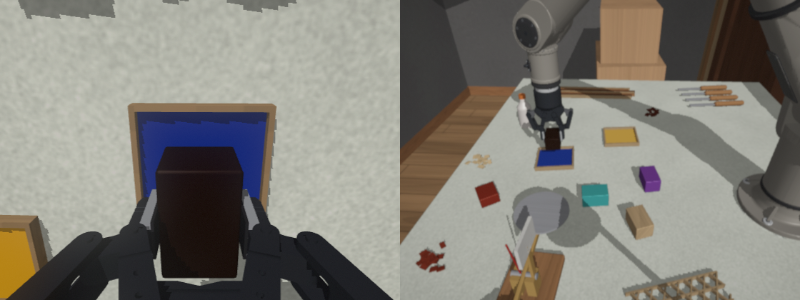

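The blank is aligned and centred over the blue tray. I'm lowering it.

Call:
send_rows([
  {"dx": 1,"dy": -3,"dz": -18,"rx": 0,"ry": 0,"rz": 0},
  {"dx": 1,"dy": -3,"dz": -34,"rx": 0,"ry": 0,"rz": 0},
  {"dx": 1,"dy": -3,"dz": -44,"rx": 0,"ry": 0,"rz": 0},
  {"dx": 1,"dy": -3,"dz": -50,"rx": 0,"ry": 0,"rz": 0},
  {"dx": 1,"dy": -3,"dz": -53,"rx": 0,"ry": 0,"rz": 0},
])

```text
clock: 11.45
tcp_pos: [0.6456, -0.1636, 0.034]
orientation: [-2.071, -2.361, -0.0]
contact_force: [0.5, 0.5, -1.5]
grip_width: 0.0449
gripper_force: 36.9
```

Call:
send_rows([
  {"dx": 0,"dy": 0,"dz": -1,"rx": 0,"ry": 0,"rz": 0},
  {"dx": 0,"dy": 0,"dz": -2,"rx": 0,"ry": 0,"rz": 0},
  {"dx": 0,"dy": 0,"dz": -3,"rx": 0,"ry": 0,"rz": 0},
  {"dx": 0,"dy": 0,"dz": -4,"rx": 0,"ry": 0,"rz": 0},
  {"dx": 0,"dy": 0,"dz": -4,"rx": 0,"ry": 0,"rz": 0},
])

```text
clock: 11.87
tcp_pos: [0.6456, -0.1647, 0.0306]
orientation: [2.073, 2.36, 0.0]
contact_force: [-0.1, -0.7, -1.3]
grip_width: 0.0444
gripper_force: 36.9
```

Call:
send_rows([
  {"dx": 0,"dy": 0,"dz": -1,"rx": 0,"ry": 0,"rz": 0},
  {"dx": 0,"dy": 0,"dz": -2,"rx": 0,"ry": 0,"rz": 0},
  {"dx": 0,"dy": 0,"dz": -2.5,"rx": 0,"ry": 0,"rz": 0},
  {"dx": 0,"dy": 0,"dz": -3,"rx": 0,"ry": 0,"rz": 0},
  {"dx": 0,"dy": 0,"dz": -3,"rx": 0,"ry": 0,"rz": 0},
])

```text
clock: 12.28
tcp_pos: [0.6457, -0.1648, 0.0285]
orientation: [-2.073, -2.36, -0.001]
contact_force: [-3.6, 2.0, 8.1]
grip_width: 0.0443
gripper_force: 37.9
```

Call:
send_rows([
  {"dx": 0,"dy": 0,"dz": 0.5,"rx": 0,"ry": 0,"rz": 0},
  {"dx": 0,"dy": 0,"dz": 0.5,"rx": 0,"ry": 0,"rz": 0},
  {"dx": 0,"dy": 0,"dz": 0.5,"rx": 0,"ry": 0,"rz": 0},
  {"dx": 0,"dy": 0,"dz": 0.5,"rx": 0,"ry": 0,"rz": 0},
  {"dx": 0,"dy": 0,"dz": 0.5,"rx": 0,"ry": 0,"rz": 0},
], jaw=65)

```text
clock: 12.7
tcp_pos: [0.6454, -0.1647, 0.0277]
orientation: [-2.073, -2.36, 0.0]
contact_force: [-0.4, -0.0, -0.7]
grip_width: 0.0651
gripper_force: 0.0
```

Call:
send_rows([
  {"dx": 0,"dy": 0,"dz": 15,"rx": 0,"ry": 0,"rz": 0},
  {"dx": 0,"dy": 0,"dz": 35,"rx": 0,"ry": 0,"rz": 0},
  {"dx": 0,"dy": 0,"dz": 65,"rx": 0,"ry": 0,"rz": 0},
  {"dx": 0,"dy": 0,"dz": 95,"rx": 0,"ry": 0,"rz": 0},
  {"dx": 0,"dy": 0,"dz": 120,"rx": 0,"ry": 0,"rz": 0},
])

```text
clock: 13.12
tcp_pos: [0.6459, -0.1651, 0.151]
orientation: [2.073, 2.359, 0.001]
contact_force: [0.4, -0.2, 0.1]
grip_width: 0.0653
gripper_force: 0.0
```

Call:
send_rows([
  {"dx": 0,"dy": 0,"dz": 20,"rx": 0,"ry": 0,"rz": 0},
  {"dx": 0,"dy": 0,"dz": 30,"rx": 0,"ry": 0,"rz": 0},
  {"dx": 0,"dy": 0,"dz": 30,"rx": 0,"ry": 0,"rz": 0},
  {"dx": 0,"dy": 0,"dz": 30,"rx": 0,"ry": 0,"rz": 0},
  {"dx": 0,"dy": 0,"dz": 30,"rx": 0,"ry": 0,"rz": 0},
])

```text
clock: 13.53
tcp_pos: [0.6446, -0.1643, 0.1764]
orientation: [-2.072, -2.359, 0.002]
contact_force: [-0.2, -0.9, 0.3]
grip_width: 0.065
gripper_force: 0.0
```

```bash
python3 near.py w6 0.037 0.053 60
```

```text
13.5333 [ 644.6 -164.3  176.4] toolyaw 7.4 tilt [-2.3e-03  6.0e-04 -1.0e+00]
[ 646.2 -165.7] [44.5 69.5] 7.4 z 0.0444 4770 (252, 157, 58, 86)
```

View pics/w6.png

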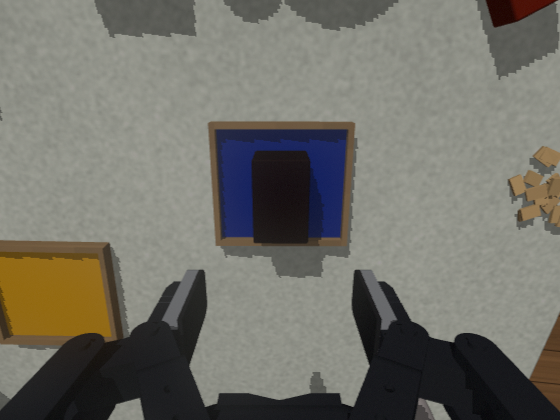

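The blank lies flat in the blue tray at about (281,198). Its top is at 44 to 45 mm (5 mm floor plus 40 mm block), it is centred, and the gripper is clear.

```bash
python3 -c "
from bench import r
print(r.hand_in())"
```

```text
the job is handed in; nothing more can be done
None
```

The dark blank outweighed the brass weight (its pan sank to the lower stop), so I put it flat in the blue-lined tray, let go of it and handed the job in at about 13.5 s.

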